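Shut the red air valve in the bench air box

TASK

Push the grey cover of the air box straight back, all the way to its rear stop, so that the valve handles lie open to view; then push the red handle a quarter turn, fully shut against its stop. Only push, gently, with the fingers: do not pinch or lift the cover or the handle, leave the blue handle open and do not disturb the things round the box.

Things in the scene. Friction and masses are not known exactly. Their poses are not given: they have to be found in the camera images.
- air_box: Dark steel box, 222 mm (x) by 208 mm (y), fixed. Origin: centre of its underside, 71 mm above the bench (rear on two legs, front on the tray's rim). Own x points from its front (two brass hose couplings outside) to its rear, y left, z up. Front part x -102 to -10 mm, |y| < 90 mm: open valve bay; behind it a solid deck. Deck and side walls are 54 mm high, rails and corner stops 66 mm.
- bay_floor (a point): Centre of the valve bay's floor, at x = -56, z = 5 mm in the box frame. Two copper pipes run through the bay along box x at box y = -42 and +36 mm, tops at box z = 24 mm; each carries a valve (top of its brass body at 27 mm) whose handle turns about a vertical axis at x = -30 mm. Which of the two is the red one changes.
- cover: Loose grey cover, 0.35 kg: plate 112 (x) x 194 (y) x 6 mm with a raised panel 92 x 100 x 14 mm in its middle, too big to grasp. Origin: centre of its underside, at box z = 54 mm, axes as the box's. In the box frame it starts at x = -49 to -39 mm, over the bay, and is at x = +49 mm against the rear stop. It slides between rails with 2 mm play each side, at about 1 N, 4 mm above the handles.
- cover_face (a point): Point on the cover: centre of the upright front face (towards box -x) of its raised panel, at box z = 67 mm; the face is 100 mm wide and 14 mm high (box z 60 to 74 mm). Push here along box +x, near the middle. Way here: a solid white socket strip hangs at about x 0.23, y -0.27 m in the room, from 0.54 m up; an arm swinging in from the right must fold or pass clear of it.
- red_axis (a point): On the turning axis (vertical) of the red handle, at box z = 42 mm. Stays put while the handle turns.
- red_push (a point): On the red handle's centre line, 40 mm out from its axis, at box z = 42 mm; moves with the handle. The handle is a red flat bar 14 mm wide, box z 34 to 50 mm, its tip 50 mm from the axis. Open, it points to the box's front (-x).
- red_handle (a joint): Turn of the red handle, rad: 0 open (along its pipe, pointing to the box's -x), 1.571 shut, at its stop (across the pipe, pointing to the box's +y). Closing is clockwise seen from above: the tip moves first to the box's +y, then +x. It starts at 0 to 0.12, turns with about 1.5 N at the tip and stays where it is left.
- blue_handle (a joint): Turn of the blue handle, same shape and sense as the red one; starts open at 0 to 0.12 and must stay so.
- glue_small: Small yellow and red glue bottle, 49 mm across, 126 mm high, loose. Origin: centre of its underside.
- tape_measure: Yellow tape measure, 37 x 87 x 64 mm, loose. Origin: centre of its underside.
- screw_jar: Clear jar with blue lid, 66 mm across, 88 mm high, loose. Origin: centre of its underside.
- marker: White marker pen with black cap, 18 x 132 x 17 mm, lying loose. Origin: centre of its underside.
- block_1: Wood offcut 45 x 130 x 24 mm, loose. Origin: centre of its underside.

How it is judged:
By the outcome, as a careful person would: the job done as asked, in the order asked, and still so for the second after the job is handed in, with the robot touching nothing.
It also fails if it takes over 58 s, if anything falls off the work surface, if the arm or the gripper's body presses on something with over 40 N, if the wrist force passes 120 N, or if a joint passes its speed limit or range.

ROBOT

A 6-joint arm with a two-finger parallel gripper is mounted at the origin on the work surface; the furniture and walls round the work are solid. World frame = base frame: x ahead of the robot, y to its left, z up, the work surface at z = 0. Lengths are in mm, angles in rad, forces in N, time in s.
With the tool pointing down it reaches from about 275 to 825 mm from the base axis. Payload 4.9 kg.
Tool frame: the origin (TCP) lies at the very end of the fingers, on their centre line; the grasp point (between the pads) lies 19 mm behind it; z points along the fingers, y is the line along which they close (so a half turn about z gives the same grasp; the last joint's range is limited). The gripper opens to 85 mm and grips with 20 to 120 N. Pads are 22 mm wide; open, the fingers measure 114 mm over their backs; the gripper's body (76 mm by 85 mm) begins 54 mm behind the grasp point. The pads swing forward as they close: fully open they stand 13 mm farther back than shut.
Start: joints at [-1.333, 0.326, -0.193, 1.052, 0, 1.437], TCP at [199.824, -512.434, 231.281] pointing down, gripper open.
Joint ranges: [-2.65, 2.65], [-0.97, 1.79], [-1.3, 1.35], [-1.93, 2.1], [-1.47, 1.37], [-3.14, 3.14]. Speed limits (rad/s): [2.57, 2.57, 3.14, 3.14, 3.14, 3.14].

INTERFACE

Orientations are given as [roll, pitch, yaw] about the fixed x, y, z axes, in that order (R = Rz(yaw) Ry(pitch) Rx(roll)).
In Python, from bench import bot, solve_ik, imaging gives the robot as it stands. Calls block until the motion is done:
- bot.move_ptp(position, orientation): joint-space move of the TCP to a pose.
- bot.movel(position, rot=None, max_speed=150, threshold=None): straight line of the TCP; rot=None keeps the orientation; max_speed is the mean speed in mm/s. With threshold (N) it stops when the force on the tool has changed by that much, and returns True; else False.
- bot.move_j(angles): joint-space move.
- bot.grip(opening, effort=None): opening from 0.0 (shut) to 1.0 (fully open); effort is the grip in N (None keeps the last); returns when the fingers have stopped.
- bot.dwell(seconds).
- solve_ik(position, orientation): joint angles nearest the present ones, or None.
- bot.get_state(): the state.
- imaging.capture(name): name is "scene" or "top"; returns the picture (420x560x3 uint8, blue, green, red); there is no depth.
- imaging.camera_model(name): a dict with "K" (3x3 intrinsics, pixels), "k1" (the pictures are not rectified: a ray, as slopes to the right and down, at radius r is drawn at 1 + k1 r^2 times it, then the intrinsics apply), "position" and "rotation" of the camera in the world. Camera axes: x right, y up, looking along -z (the intrinsics and any distortion apply to the point x, -y, -z); pixel columns grow to the right and rows downward; lengths in mm; the calibration is good to about 2 mm. A picture is of the moment at which its call begins. camera_model takes no time and is no camera call.
A pose or a line that the arm cannot do raises bot.IKError and nothing moves.
- bot.sign_off(): hands the job in; it is judged then, once.
The state is a dict: "t": time; "qpos": joint angles; "joint_velocities": joint speeds; "effort": joint torques, N m; "tcp_pos": TCP position; "orientation": TCP orientation; "contact_force": force on the tool from outside, world axes, zero at the start; "wrist_torque": the same for the moment, N m; "opening": opening from 0.0 (shut) to 1.0 (fully open); "gripper_force": force on a finger pad.
Only numpy, scipy, OpenCV 4.12 (cv2) and the standard library are available. Lean on these libraries where they do the work, as an engineer would, in place of code of your own. Each camera call takes 0.05 s, during which the arm holds its last target. There are 200 camera calls.

## Working session

There is one attempt and no reset: what is moved stays moved. The work goes in short steps, each a Python script; the robot and the scene stay as the last script left them, time stands still between calls to the robot, and variables do not carry over. Pictures are saved under pics/ and viewed, at most 10 in all, crops included, and the job is handed in when it is done.

```bash
mkdir -p pics; ls; python3 - <<'E'
from bench import bot, imaging
import cv2
for n in("scene","top"):
    cv2.imwrite(f"pics/{n}0.png",imaging.capture(n)); m=imaging.camera_model(n); print(n,m)
print(bot.get_state())
E
```

```text
pics
scene {'K': array([[394.71243274,   0.        , 284.61141399],
       [  0.        , 394.71243274, 204.92189213],
       [  0.        ,   0.        ,   1.        ]]), 'k1': -0.08451146188796001, 'position': array([    3.13390243, -1051.68587675,   529.55285607]), 'rotation': array([ 1.1312319, -0.0219256, -0.5253512])}
top {'K': array([[449.29803432,   0.        , 280.51236557],
       [  0.        , 449.29803432, 206.98521054],
       [  0.        ,   0.        ,   1.        ]]), 'k1': -0.050279480770166446, 'position': array([ 443.82795295, -273.45970506, 1100.08577595]), 'rotation': array([ 0.02731917,  0.01516629, -1.57940579])}
{'t': 0.1, 'qpos': array([-1.33321730e+00,  3.26920809e-01, -1.93455656e-01,  1.05201633e+00,
        2.16087448e-05,  1.43655046e+00]), 'joint_velocities': array([-0.00116057, -0.0017924 ,  0.00257998,  0.00131785,  0.00070841,
        0.00016553]), 'effort': array([ 7.96662571e-04, -4.44238794e+01,  2.63038498e+01,  7.85821670e-03,
       -1.98371790e-04, -7.34220748e-06]), 'tcp_pos': array([ 199.69499605, -511.91394473,  230.56306479]), 'orientation': array([-3.14001344e+00, -2.35090226e-04,  3.71824685e-01]), 'contact_force': array([-0.95083254, -0.49258317, -0.09376794]), 'wrist_torque': array([-0.04698896,  0.01335181, -0.0166055 ]), 'gripper_force': 0.0, 'opening': 0.9983245794006947}
```

View pics/scene0.png

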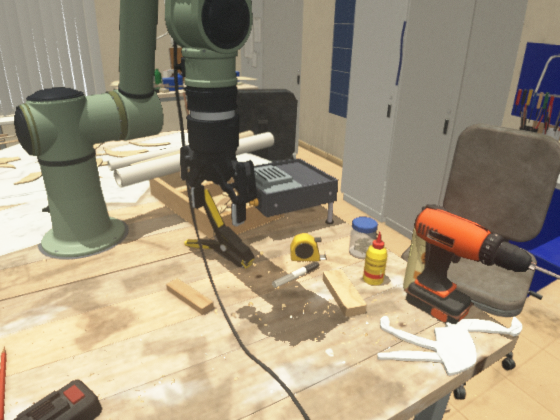

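View pics/top0.png

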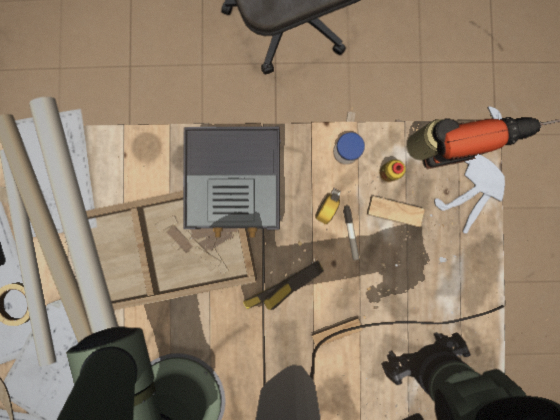

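```bash
cat > h.py <<'E'
import numpy as np, cv2
from scipy.spatial.transform import Rotation as R
from bench import bot, solve_ik, imaging
def ray(name,u,v):
    m=imaging.camera_model(name); K=m["K"]
    d=np.array([(u-K[0,2])/K[0,0],(v-K[1,2])/K[1,1]]); s=d.copy()
    for _ in range(20): s=d/(1+m["k1"]*(s@s))
    return m["position"],R.from_euler("xyz",m["rotation"]).as_matrix()@np.array([s[0],-s[1],-1])
def onz(name,u,v,z):
    p,d=ray(name,u,v); return p+d*(z-p[2])/d[2]
def pix(name,P):
    m=imaging.camera_model(name); c=R.from_euler("xyz",m["rotation"]).as_matrix().T@(np.asarray(P,float)-m["position"])
    s=np.array([c[0],-c[1]])/-c[2]; s=s*(1+m["k1"]*(s@s)); return m["K"][:2,:2]@s+m["K"][:2,2]
E
python3 - <<'E'
from h import *
im=cv2.imread("pics/top0.png")[115:240,170:295]
im=cv2.convertScaleAbs(im,alpha=1.5,beta=20)
cv2.imwrite("pics/crop0.png",cv2.resize(im,(600,600),interpolation=cv2.INTER_CUBIC))
for u,v in((185,127),(279,127),(186,228),(279,228)): print(onz("top",u,v,137).round(1))
E
```

```text
[645.8 -53.2 137. ]
[ 643.  -257.3  137. ]
[426.8 -55.1 137. ]
[ 425.3 -255.5  137. ]
```

View pics/crop0.png

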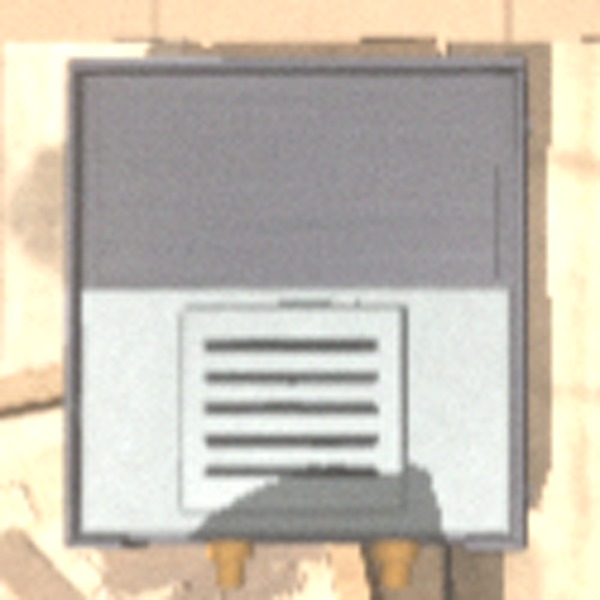

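```bash
python3 - <<'E'
from h import *
f=lambda x,y,z:onz("top",170+(x+.5)/4.8-.5,115+(y+.5)/4.8-.5,z).round(1)
print("corners",[f(*p,137) for p in((70,59),(523,59),(65,545),(527,548))])
print("cover plate z131 front l/r, rear l/r",[f(*p,131) for p in((80,533),(508,533),(82,288),(508,288))])
print("panel z145",[f(*p,145) for p in((180,510),(407,510),(183,307),(405,307))])
E
```

```text
corners [array([646.1, -51.5, 137. ]), array([ 643.3, -256.4,  137. ]), array([426.6, -48.9, 137. ]), array([ 423.6, -256.3,  137. ])]
cover plate z131 front l/r, rear l/r [array([431.8, -54.4, 131. ]), array([ 430.3, -247.7,  131. ]), array([542.7, -55.6, 131. ]), array([ 540.6, -248.6,  131. ])]
panel z145 [array([ 441.9, -102.3,  145. ]), array([ 441. , -203.4,  145. ]), array([ 532.3, -104. ,  145. ]), array([ 531.2, -203.1,  145. ])]
```

```bash
python3 - <<'E'
from h import *
D=[]
q0=bot.get_state()["qpos"]
for r in range(300,800,60):
  for z in(150,250,350):
    p=[r*np.cos(-1.2),r*np.sin(-1.2),z]
    q=solve_ik(p,[np.pi,0,.37])
    if q is None: continue
    q=np.array(q); off=(-p[0]*np.sin(q[0])+p[1]*np.cos(q[0])); rad=p[0]*np.cos(q[0])+p[1]*np.sin(q[0])
    D.append([*q,rad,off,z])
D=np.array(D)
print(D[::4].round(3)); 
s,c=np.sin,np.cos; n=len(D);o=np.ones(n);Z=0*o
b=D[:,1]; e=D[:,1]-D[:,2]
A=np.vstack([np.c_[s(b),c(b),s(e),c(e),o,Z],np.c_[c(b),-s(b),c(e),-s(e),Z,o]])
x,res,rk,_=np.linalg.lstsq(A,np.r_[D[:,6],D[:,8]],rcond=None); print(x.round(2),res,rk)
for P,ori in(([405,-153,136],[np.pi,0,0]),([405,-153,136],[np.pi,0,np.pi/2]),([300,-100,300],[np.pi,0,0])):print(P,solve_ik(P,ori))
E
```

```text
[[-1.44800e+00 -6.10000e-02 -8.83000e-01  7.48000e-01  0.00000e+00
   1.32400e+00  2.90832e+02  7.36000e+01  1.50000e+02]
 [-1.40600e+00 -4.90000e-02 -5.88000e-01  1.03100e+00  0.00000e+00
   1.36600e+00  3.52396e+02  7.36000e+01  2.50000e+02]
 [-1.37600e+00  2.30000e-02 -2.62000e-01  1.28600e+00  0.00000e+00
   1.39500e+00  4.13501e+02  7.36000e+01  3.50000e+02]
 [-1.33700e+00  3.77000e-01 -3.41000e-01  8.53000e-01  0.00000e+00
   1.43500e+00  5.34961e+02  7.36000e+01  1.50000e+02]
 [-1.32300e+00  4.09000e-01 -2.10000e-02  1.14000e+00  0.00000e+00
   1.44900e+00  5.95469e+02  7.36000e+01  2.50000e+02]
 [-1.31200e+00  5.13000e-01  3.91000e-01  1.44900e+00  0.00000e+00
   1.46000e+00  6.55883e+02  7.36000e+01  3.50000e+02]
 [-1.29400e+00  8.31000e-01  4.65000e-01  1.20400e+00  0.00000e+00
   1.47700e+00  7.76520e+02  7.36000e+01  1.50000e+02]]
[ 514.     0.    69.7  398.2   -0.  -118.7] [9.85453214e-25] 6
[405, -153, 136] [-0.53203529  0.21042211 -0.62319724  0.73717698  0.          2.60955736]
[405, -153, 136] [-0.53203529  0.21042211 -0.62319724  0.73717698  0.          1.03876103]
[300, -100, 300] [-0.5566484  -0.17016578 -0.56257597  1.17838615  0.          2.58494426]
```

```bash
python3 - <<'E'
from h import *
# tool length from wrist axis L: tilt in arm plane at q1=-1.333
q1=-1.3332; p=np.array([199.824,-512.434,231.281]); s0=bot.get_state()
R0=R.from_euler("xyz",[np.pi,0,.371825])
n=np.array([-np.sin(q1),np.cos(q1),0])
for t in(-.3,):
    Rt=R.from_rotvec(n*t)*R0
    q=np.array(solve_ik(p,Rt.as_euler("xyz")));print(q.round(3), "tool z",Rt.as_matrix()[:,2].round(2))
    b,e=q[1],q[1]-q[2]
    w=514*np.sin(b)+69.7*np.sin(e)+398.2*np.cos(e)
    rad=p[0]*np.cos(q[0])+p[1]*np.sin(q[0]); print("L",(rad-w)/np.sin(-t), w,rad)
def tri(a,b):
    p1,d1=ray("top",*a);p2,d2=ray("scene",*b)
    k=np.linalg.lstsq(np.c_[d1,-d2],p2-p1,rcond=None)[0]; A=p1+k[0]*d1;B=p2+k[1]*d2; return ((A+B)/2).round(), np.linalg.norm(A-B).round(1)
for a,b in(((250,303),(208,193)),((250,303),(190,242)),((285,300),(208,193)),((285,300),(190,242)),((322,264),(250,265))): print(a,b,tri(a,b))
E
```

```text
[-1.333  0.113 -0.52   0.637 -0.     1.437] tool z [ 0.07 -0.29 -0.96]
L 421.89999999998753 420.3900006988314 545.0699758892468
(250, 303) (208, 193) (array([ 279., -198.,  147.]), np.float64(24.5))
(250, 303) (190, 242) (array([ 241., -181.,    9.]), np.float64(1.6))
(285, 300) (208, 193) (array([ 273., -265.,  172.]), np.float64(9.2))
(285, 300) (190, 242) (array([ 238., -260.,   49.]), np.float64(37.6))
(322, 264) (250, 265) (array([ 332., -354.,   12.]), np.float64(7.5))
```

```bash
cat >> h.py <<'E'
YAW=-0.011; C=np.array([534.9,-153.3,71.])
DOWN=[np.pi,0,np.pi+YAW-2*np.pi]
def W(x,y,z): return C+[x*np.cos(YAW)-y*np.sin(YAW),x*np.sin(YAW)+y*np.cos(YAW),z]
def st(m=""):
    s=bot.get_state(); print(m,round(s["t"],1),s["tcp_pos"].round(1),s["contact_force"].round(1),round(s["opening"],2))
E
python3 - <<'E'
from h import *
q=bot.get_state()["qpos"].copy(); q[0]=-1.6; bot.move_j(q); st("away")
F=[-1.6,-.51,-.82,.863,0,q[5]]; bot.move_j(F); st("fold")
F[0]=-.53; F[5]=-.53; bot.move_j(F); st("swung")
bot.grip(0.0); st("shut")
bot.move_ptp(W(-125,0,160),DOWN); st("front above")
im=imaging.capture("scene"); cv2.imwrite("pics/scene1.png",im)
E
```

```text
away 0.7 [  57.3 -546.3  230.3] [ 0.3 -0.5  0.2] 1.0
fold 1.7 [  64.9 -316.   308.7] [ 0.4 -0.9 -0.5] 1.0
swung 3.4 [307.4 -95.2 307.6] [ 0.3 -0.2 -0.5] 1.0
shut 4.2 [307.3 -94.7 307.7] [0.7 0.1 0.8] 0.0
front above 5.0 [ 409.2 -151.4  230.7] [-0.   0.1  0.3] 0.0
```

View pics/scene1.png

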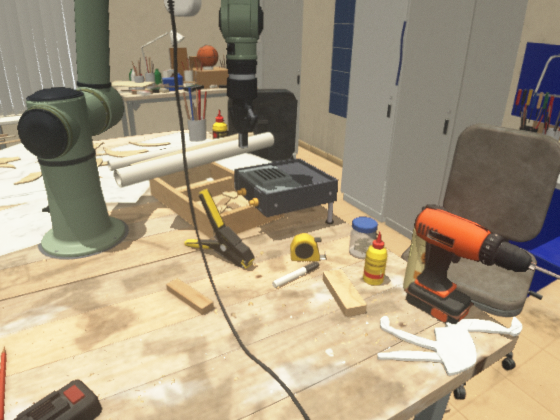

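```bash
python3 - <<'E'
from h import *
bot.movel(W(-122,0,66),max_speed=80); st("down")
print(bot.movel(W(-15,0,66),max_speed=40,threshold=8)); st("pushed")
print(bot.movel(W(4,0,66),max_speed=12,threshold=5)); st("stop")
cv2.imwrite("pics/top1.png",cv2.resize(imaging.capture("top")[115:240,170:295],(600,600),interpolation=cv2.INTER_CUBIC))
E
```

```text
down 6.3 [ 413.3 -152.1  137.4] [ 0.1 -1.2  0.6] 0.0
False
pushed 9.2 [ 519.8 -153.2  137. ] [-0.3  0.2 -0.4] -0.0
True
stop 10.0 [ 526.  -153.   136.3] [-0.1 -0.7  0.8] 0.0
```

View pics/top1.png

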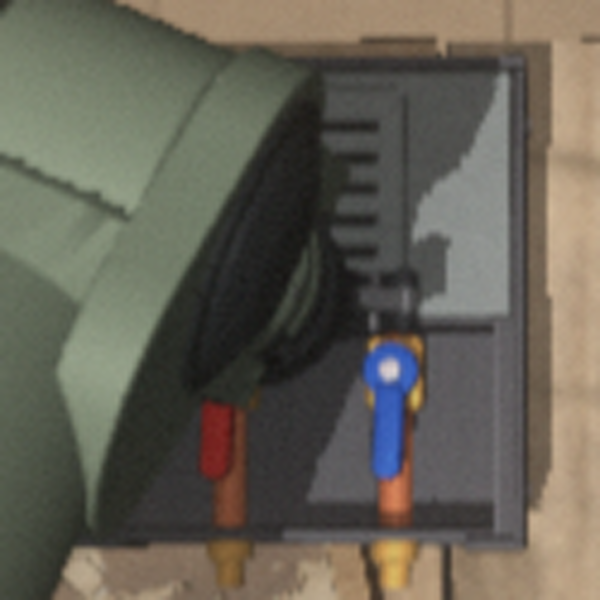

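```bash
python3 - <<'E'
from h import *
print(bot.movel(W(6,0,66),max_speed=12,threshold=10)); st("stop2")
bot.movel(W(-45,0,66),max_speed=100); st()
bot.movel(W(-72,0,110),max_speed=120)
q=bot.get_state()["qpos"].copy(); q0=q.copy()
bot.move_ptp(W(-170,100,200),DOWN); st("clear")
cv2.imwrite("pics/top2.png",cv2.resize(imaging.capture("top")[115:240,170:295],(600,600),interpolation=cv2.INTER_CUBIC))
E
```

```text
True
stop2 10.6 [ 526.1 -152.6  135.2] [ 0.2 -0.4  0.5] 0.0
 11.1 [ 490.4 -153.   137.3] [-0.2 -0.4  0.5] -0.0
clear 12.4 [366.9 -51.9 270.6] [-0.4  0.   0.2] 0.0
```

View pics/top2.png

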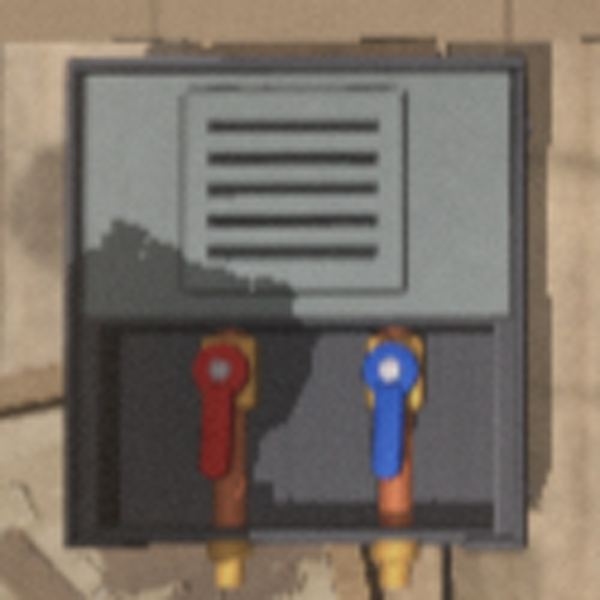

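```bash
python3 - <<'E'
from h import *
g=lambda x,y,z:onz("top",170+(x+.5)/4.8-.5,115+(y+.5)/4.8-.5,z)
Ri=lambda p:((np.array([[np.cos(YAW),np.sin(YAW)],[-np.sin(YAW),np.cos(YAW)]])@(p-C)[:2])).round(1)
print("red axis",Ri(g(219,370,121)),"blue",Ri(g(390,368,121)),"cover front",Ri(g(295,318,131)))
ax=np.array([-30,36.]);Z=35
def pt(f,gap=0,r=34):
    h=7+11*np.sin(f)+14.5*np.cos(f)+gap
    return W(*(ax+r*np.array([-np.cos(f),np.sin(f)])-h*np.array([np.sin(f),np.cos(f)])),Z)
p=pt(0,10); p0=p.copy(); p0[2]=71+110
bot.move_ptp(p0,DOWN); st("above")
print(bot.movel(p,max_speed=60,threshold=8)); st("in bay")
for f in np.linspace(0,1.5,9):
    hit=bot.movel(pt(f),max_speed=40,threshold=10)
    if hit: st(f"hit {f:.2f}"); break
else:
    print(bot.movel(pt(1.571,-8),max_speed=15,threshold=8))
st("end"); print(pt(1.571).round(1))
E
```

```text
red axis [-29.8  36.8] blue [-28.8 -41.3] cover front [-6.9  0.9]
above 13.1 [ 470.  -147.8  180.3] [ 0.2  1.2 -0.5] 0.0
False
in bay 14.5 [ 471.3 -148.2  106.4] [-0.4  0.7  1.1] 0.0
True
end 18.2 [486.8 -83.2 105.3] [-0.6 -0.4  0.9] 0.0
[487.7 -82.8 106. ]
```

Stopped where expected; one firmer nudge, then back out and look.

```bash
python3 - <<'E'
from h import *
a=bot.get_state()["tcp_pos"]
print(bot.movel(a+[8,0,0],max_speed=12,threshold=12)); st("nudge")
a=bot.get_state()["tcp_pos"]
bot.movel(a+[-15,-3,0],max_speed=60); b=bot.get_state()["tcp_pos"]
bot.movel([b[0],b[1],185],max_speed=100)
bot.move_ptp(W(-170,100,200),DOWN); st("clear")
cv2.imwrite("pics/top3.png",cv2.resize(imaging.capture("top")[115:240,170:295],(600,600),interpolation=cv2.INTER_CUBIC))
E
```

```text
True
nudge 18.6 [486.7 -82.9 104.3] [ 0.   0.6 -0.5] -0.0
clear 20.6 [366.4 -51.6 270.9] [ 1.2 -0.2 -0.5] -0.0
```

View pics/top3.png

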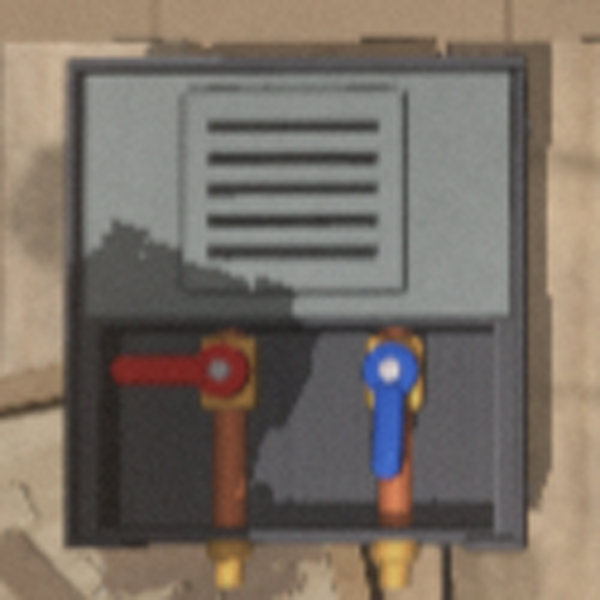

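The red handle lies square across its pipe, from (219,370) to (113,370). The cover is at the rear rail and the blue handle has not moved.

```bash
python3 -c "
from bench import bot
print(bot.sign_off())"
```

```text
the job is handed in; nothing more can be done
None
```

The job is handed in at about 21 s: the cover is at its rear stop, the red handle is shut against its stop, the blue handle is still open, and I saw nothing round the box disturbed.

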